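# Set the straightedge on the instrument docking board

## Task

Take the aluminium straightedge by its black knob and, keeping it flat on the grey docking board, slide it until its red-lined edge bears lightly on both orange pins at once. Then, keeping that edge pressed lightly on both pins, slide it lengthwise until its end meets the blue end stop, hold it a moment bearing on both pins and the stop together, and let go so that it stays there. Press with a few newtons only (never more than 12 N on a pin or on the stop), do not lift the straightedge, and leave the beaker, bottle and jar where they are.

Things in the scene. Friction and masses are not known exactly. Their poses are not given: they have to be found in the camera images.
- board: grey docking board fixed on the bench, 260 x 440 x 10 mm thick, its top 10 mm above the bench; origin at the centre of its underside. Its x axis points across it, away from the robot, from the straightedge to the pins; its y axis runs along its 440 mm length, parallel to the line of the two pin slots. A thin blue line runs between the slots.
- pin_a: black slot 40 x 12 mm lying across the board, flush with its top; origin at its centre on the board's top, at board x = +50 mm, y = +90 mm. In it stands an orange round pin, 14 mm diameter, 18 mm high, clamped by its last user anywhere within 7 mm either side of the slot's centre along board x: this pose is the slot's, not the pin's; the pin must be felt or seen
- pin_b: second black slot with its orange pin, the same as pin_a, at board x = +50 mm, y = -90 mm. Its pin is clamped independently, so the line of the pins may be askew to the board by up to 0.08 rad. The skin of each pin is sprung: it gives 2 mm under 0.2 to 0.3 N, then the pin is rigid
- stop: blue round end stop, rigid, fixed in the board, 20 mm diameter, 24 mm high; origin at the centre of its foot on the board's top. It is at board x = +23 mm and either y = +195 mm or y = -195 mm: in the other place is a flat white plug 2 mm high, which does not matter. When the straightedge bears on both pins its end face meets the stop within 16 mm of the middle of that face.
- rail: loose aluminium straightedge, 40 x 300 x 8 mm, about 0.4 kg, lying on the board on the robot's side of the pins; origin at the centre of its underside, y along its length (ends 150 mm from the origin), +x across it to the red-lined edge (20 mm from the origin), which faces the pins. It slides easily (0.6 to 2 N) but drags when pressed down; against pins and stop it is rigid
- knob (a point): middle of the straightedge's black knob, an upright cylinder 26 mm in diameter from 10 to 50 mm above the straightedge's underside (so 20 to 60 mm above the bench), centred over the straightedge's origin; this point is 34 mm above the underside. The knob swivels freely about its upright axis, so the straightedge can turn under it and find both pins by itself when pushed by the knob.
- beaker: glass beaker, 68 mm diameter, 90 mm high, standing on the bench beside the board; origin at the centre of its underside; leave alone
- bottle: white bottle with orange cap, 66 mm diameter, about 160 mm high, standing on the bench beside the board; origin at the centre of its underside; leave alone
- jar: small amber jar with white cap, 30 mm diameter, 45 mm high, standing on the board beyond the pins; origin at the centre of its underside; leave alone

How it is judged:
By the outcome, as a careful person would: the job done as asked, in the order asked, and still so for the second after the job is handed in, with the robot touching nothing.
It also fails if it takes over 67 s, if anything falls off the work surface, if the arm or the gripper's body presses on something with over 40 N, if the wrist force passes 120 N, or if a joint passes its speed limit or range.

## Robot

A 6-joint arm with a two-finger parallel gripper is mounted at the origin on the work surface. World frame = base frame: x ahead of the robot, y to its left, z up, the work surface at z = 0. Lengths are in mm, angles in rad, forces in N, time in s.
With the tool pointing down it reaches from about 350 to 975 mm from the base axis. Payload 7.1 kg.
Tool frame: the origin (TCP) lies at the very end of the fingers, on their centre line; the grasp point (between the pads) lies 19 mm behind it (ctrl.pinch_z is the z of the grasp point in the tool frame, in mm); z points along the fingers, y is the direction in which the jaws open and shut (so a half turn about z gives the same grasp; the last joint's range is limited). The gripper opens to 88 mm and grips with 3 to 60 N. Pads are 20 mm wide; open, the fingers measure 115 mm over their backs; the gripper's body (75 mm by 178 mm) begins 61 mm behind the grasp point.
Start: joints at [-1.235, 0.423, 1.63, -0, 1.089, -0.019], TCP at [217.143, -586.049, 222.675] pointing down, gripper open.
Joint ranges: [-3, 3], [-0.9, 2.11], [0.09, 2.58], [-1.31, 4.45], [0.11, 2.69], [-2.54, 2.54]. Speed limits (rad/s): [2.39, 2.39, 3.01, 3.14, 3.14, 3.14].

## Interface

Orientations are given as a rotation vector (axis times angle).
In Python, from workcell import get_obs, optics, ctrl gives the robot as it stands.
- The arm moves only by the shell command python3 -m jog 'ROWS'. ROWS is a JSON object of lists of equal length, an entry for each row: "delta_rot": the turn, a rotation vector about the tool's x, y, z in rad, a list of three; "translation": the shift along the tool's x, y, z in mm, a list of three; "hand": the opening, from -1 (shut) to 1 (fully open). In form: {"delta_rot": [[rx, ry, rz], ...], "translation": [[x, y, z], ...], "hand": [hand, ...]}. A call has 1 to 5 rows; each row is the pose to reach, as a shift and turn from the pose commanded when the call began, along the tool's axes at that moment; what a row does not reach only later rows make up. A row lasts 1/10 s, in which the tool goes at most 50 mm and 8.59 degrees, less where a joint would pass 70% of its speed; a pose out of reach is approached as far as the arm can. A call with a gripper value outside its range is refused whole. The fingers move at their own pace and stop on an object; the grip force is fixed at half the most. Time passes only in rows, so rows that repeat a pose let the fingers close. It gives the time, the measured TCP pose, the force and the opening at its end, in the units of the state.
- get_obs(): the state, without advancing time (a new reading comes with each control period).
- optics.get_image(name): name is "side" or "top"; returns the picture (384x512x3 uint8, red, green, blue); there is no depth.
- optics.calibration(name): a dict with "intrinsics" (3x3 intrinsics, pixels), "k1" (the pictures are not rectified: a ray, as slopes to the right and down, at radius r is drawn at 1 + k1 r^2 times it, then the intrinsics apply), "cam_to_world" (4x4, takes a point from camera to world coordinates). Camera axes: x right, y up, looking along -z (the intrinsics and any distortion apply to the point x, -y, -z); pixel columns grow to the right and rows downward; lengths in mm; the calibration is good to about 2 mm. A picture is of the moment at which its call begins. calibration takes no time and is no camera call.
- ctrl.close_job(): hands the job in, once; it reports no verdict.
The state is a dict: "t": time; "qpos": joint angles; "qvel": joint speeds; "joint_torque": joint torques, N m; "ee_pos": TCP position; "orientation": TCP orientation; "ft_force": force on the tool from outside, world axes, zero at the start; "moment": the same for the moment, N m; "width": finger opening in mm.
Only numpy, scipy, OpenCV 4.12 (cv2) and the standard library are available. Lean on these libraries where they do the work, as an engineer would, in place of code of your own. Each camera call takes 0.05 s, during which the arm holds its last target. There are 200 camera calls.

## Working session

There is one attempt and no reset: what is moved stays moved. The work goes in short steps, Python scripts to look and compute and a shell command to move; the robot and the scene stay as the last step left them, time stands still between calls to the robot, and variables do not carry over. Pictures are saved under pics/ and viewed, about 8 in all and at most 12, crops included, and the job is handed in when it is done.

```bash
mkdir -p pics; ls
python3 - <<'E'
from workcell import get_obs, optics, ctrl
import cv2
for n in("top","side"):
    cv2.imwrite(f"pics/{n}0.png",optics.get_image(n)[:,:,::-1])
    c=optics.calibration(n);print(n,c)
o=get_obs();print(o,ctrl.pinch_z)
E
```

```text
pics
top {'intrinsics': array([[349.08199405,   0.        , 254.97410473],
       [  0.        , 349.08199405, 191.9845064 ],
       [  0.        ,   0.        ,   1.        ]]), 'k1': -0.08313536997094612, 'cam_to_world': array([[-1.85620693e-02,  9.87805242e-01, -1.54584128e-01,
         4.48986969e+02],
       [-9.99787076e-01, -1.97320185e-02, -6.03732300e-03,
        -2.00451946e+01],
       [-9.01395618e-03,  1.54439148e-01,  9.87961182e-01,
         9.09072596e+02],
       [ 0.00000000e+00,  0.00000000e+00,  0.00000000e+00,
         1.00000000e+00]])}
side {'intrinsics': array([[423.70963187,   0.        , 252.14228049],
       [  0.        , 423.70963187, 187.92186579],
       [  0.        ,   0.        ,   1.        ]]), 'k1': -0.029613941018716276, 'cam_to_world': array([[-9.96033262e-01,  7.00174366e-02, -5.49117360e-02,
         5.29909786e+02],
       [-8.76101880e-02, -6.63742086e-01,  7.42812828e-01,
         7.48421290e+02],
       [ 1.55626199e-02,  7.44677112e-01,  6.67243436e-01,
         7.22279317e+02],
       [ 0.00000000e+00,  0.00000000e+00,  0.00000000e+00,
         1.00000000e+00]])}
{'t': 0.1, 'qpos': array([-1.23498867e+00,  4.23759103e-01,  1.63058270e+00, -1.70393605e-05,
        1.08856292e+00, -1.90174422e-02]), 'qvel': array([-0.0001434 , -0.0015051 , -0.00302837, -0.00065007, -0.00067667,
       -0.00189449]), 'joint_torque': array([ 2.34262870e-04, -5.45610809e+01, -2.74326718e+01,  6.45875372e-02,
        1.88276125e-02, -4.12520569e-05]), 'ee_pos': array([ 216.99408237, -585.61397338,  221.99486492]), 'orientation': array([-3.09100587e+00, -5.54222711e-01,  3.48354370e-04]), 'ft_force': array([ 0.03868709, -0.40700324, -0.23493749]), 'moment': array([-0.01313854,  0.03714782, -0.05214292]), 'width': 87.72835024216445} -18.700000000000003
```

View pics/top0.png

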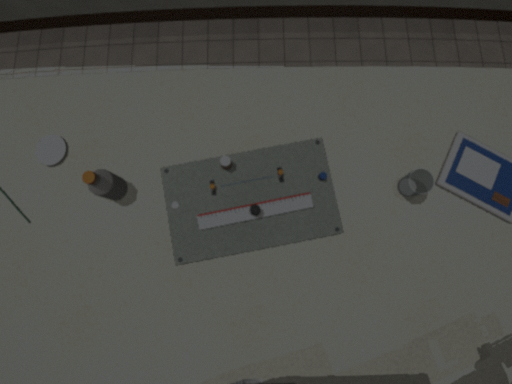

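View pics/side0.png

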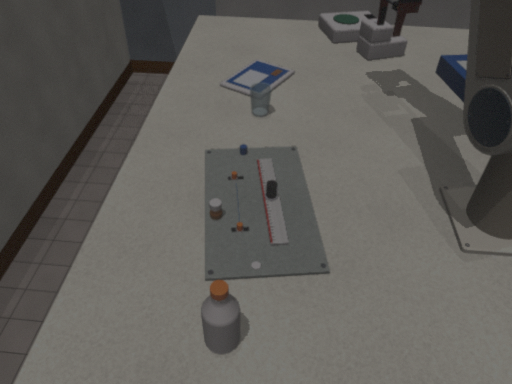

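The top view shows the board centred around (252,200), the stop (blue) at (323,176) on the −y side, the white plug at (175,205), pins at (212,187) and (280,173), the knob at (255,210) and the jar at (226,162). The side view agrees. I'll enlarge the crop for better pixels.

```bash
cat > h.py <<'E'
import numpy as np, cv2
from workcell import get_obs, optics, ctrl
def ray(n,uv):
    c=optics.calibration(n);K=c["intrinsics"];T=c["cam_to_world"]
    p=cv2.undistortPoints(np.array(uv,float).reshape(-1,1,2),K,np.array([c["k1"],0,0,0.]))[:,0]
    d=np.c_[p[:,0],-p[:,1],-np.ones(len(p))]@T[:3,:3].T
    return T[:3,3],d
def w(n,uv,z):
    o,d=ray(n,uv);return o+d*((z-o[2])/d[:,2])[:,None]
def crop(n,x0,y0,x1,y1,s,f,img=None):
    im=optics.get_image(n)[:,:,::-1] if img is None else img
    c=cv2.resize(im[y0:y1,x0:x1],None,fx=s,fy=s,interpolation=cv2.INTER_CUBIC)
    c=cv2.convertScaleAbs(c,alpha=1.7)
    for x in range((x0//10+1)*10,x1,10): cv2.putText(c,str(x),(int((x-x0+.5)*s)-10,8),0,.3,(0,255,255));cv2.line(c,(int((x-x0+.5)*s),10),(int((x-x0+.5)*s),16),(0,255,255))
    for y in range((y0//10+1)*10,y1,10): cv2.putText(c,str(y)+"-",(0,int((y-y0+.5)*s)+3),0,.3,(0,255,255))
    cv2.imwrite(f,c)
E
python3 - <<'E'
from h import *
crop("top",155,132,350,272,4,"pics/tc.png",cv2.imread("pics/top0.png"))
E
```

```text
(no output)
```

View pics/tc.png

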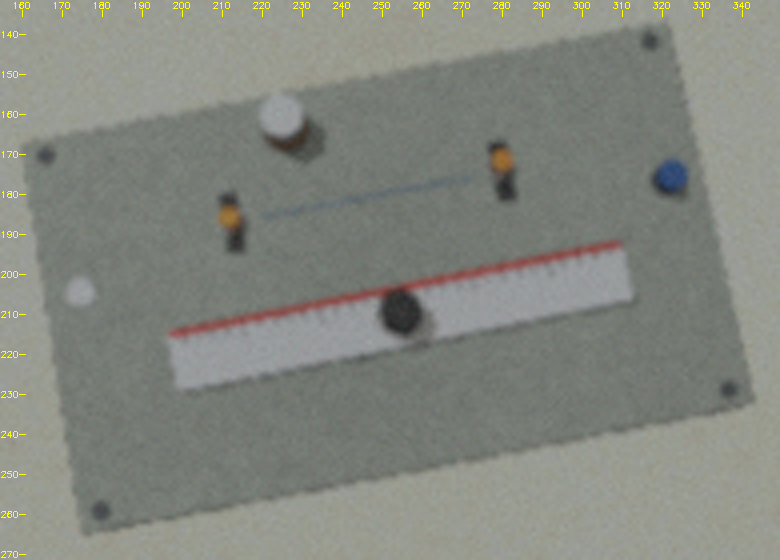

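The enlarged crop shows the following (crop pixels):
- **Board corners:** (25,143), (668,25), (755,402), (85,535)
- **Pin tops:** (229,215) and (501,160)
- **Stop top:** (672,174)
- **Knob top:** (401,309)
- **Rail corners:** (170,337), (621,243), (634,298), (178,389)

Run:
```python
from h import *
np.set_printoptions(precision=4,suppress=True)
C=lambda L:[(155+x/4-.5,132+y/4-.5) for x,y in L]
b=w("top",C([(25,143),(668,25),(755,402),(85,535)]),10);print("board",b.mean(0))
ey=(b[0]+b[3]-b[1]-b[2])[:2];L=np.linalg.norm(ey)/2;ey/=2*L
print("len",L,"yaw",np.arctan2(-ey[0],ey[1]))
ex=np.array([ey[1],-ey[0]]);
r=w("top",C([(170,337),(621,243),(634,298),(178,389)]),18)
ry=(r[0]+r[3]-r[1]-r[2])[:2];print("rail",r.mean(0),np.linalg.norm(ry)/2,"yaw",np.arctan2(-ry[0],ry[1]))
k=w("top",C([(401,309)]),60)[0]
P=w("top",C([(229,215),(501,160)]),28);S=w("top",C([(672,174)]),34)[0]
sl=w("top",C([(232,223),(502,170)]),10)
jar=w("top",C([(282,114)]),45)[0]
o=b.mean(0)[:2]
for n,p in [("knob",k),("railc",r.mean(0)),("pa",P[0]),("pb",P[1]),("stop",S),("sla",sl[0]),("slb",sl[1]),("jar",jar)]:
    d=p[:2]-o;print(n,p,"board:",d@ex,d@ey)
# side view
cal=get_obs();print(cv2.Rodrigues(cal["orientation"])[0])
```

```text
board [570.0483  -2.369   10.    ]
len 436.801558799173 yaw 0.17055849774926476
rail [539.9456 -13.4434  18.    ] 297.24221497146806 yaw 0.18261425781178636
knob [540.3839 -13.5391  60.    ] board: -31.129957340101566 -5.97297003445152
railc [539.9456 -13.4434  18.    ] board: -31.545567838842633 -5.804267965967955
pa [606.5703  96.0278  28.    ] board: 52.69321448324832 90.77008175660869
pb [639.0227 -79.5288  28.    ] board: 54.8770421849748 -87.74737913764804
stop [ 626.4688 -188.4088   34.    ] board: 24.02476571479702 -192.91677324398762
sla [604.4307  96.4232  10.    ] board: 50.65182230377815 91.52292520096819
slb [636.1796 -81.1985  10.    ] board: 51.79179299690621 -88.91032200646168
jar [668.1596  60.0441  45.    ] board: 107.2812477231024 44.85485875805733
[[ 0.9377  0.3474 -0.0004]
 [ 0.3474 -0.9377  0.0012]
 [ 0.     -0.0013 -1.    ]]
```

```bash
python3 -m jog '{"delta_rot":[[0,0,0],[0,0,0],[0,0,0],[0,0,0],[0,0,0]],"translation":[[34,-28,5],[67,-57,10],[100,-85,15],[134,-113,20],[167,-142,25]],"hand":[1,1,1,1,1]}'
python3 -m jog '{"delta_rot":[[0,0,0],[0,0,0],[0,0,0],[0,0,0],[0,0,0]],"translation":[[34,-28,5],[67,-57,10],[100,-85,15],[134,-113,20],[167,-142,25]],"hand":[1,1,1,1,1]}'
python3 -m jog '{"delta_rot":[[0,0,0.04],[0,0,0.09],[0,0,0.13],[0,0,0.18],[0,0,0.18]],"translation":[[42,-35,10],[84,-70,20],[126,-105,30],[168,-140.5,40],[168,-140.5,40]],"hand":[1,1,1,1,1]}'
python3 - <<'E'
from h import *
o=get_obs();print(o);print(cv2.Rodrigues(o["orientation"])[0])
E
```

```text
t: 0.6
ee_pos: [324.9, -393.3, 197.3]
orientation: [-3.092, -0.554, 0.0]
ft_force: [1.0, -0.4, -0.2]
width: 87.8
t: 1.1
ee_pos: [432.3, -202.1, 172.4]
orientation: [3.092, 0.554, 0.0]
ft_force: [1.1, -0.1, -0.1]
width: 87.7
t: 1.6
ee_pos: [541.6, -10.3, 131.8]
orientation: [-3.129, -0.276, 0.0]
ft_force: [-0.1, 0.3, -0.1]
width: 87.8
{'t': 1.6, 'qpos': array([-4.12063650e-02,  4.29128553e-01,  1.87775005e+00,  5.86425652e-04,
        8.34886939e-01,  1.35318995e+00]), 'qvel': array([ 0.33404788,  0.17561842, -0.18413665, -0.01443405,  0.02131594,
        0.29388127]), 'joint_torque': array([ -0.2997703 , -49.45067883, -21.0544467 ,   0.22332947,
        -0.18183778,   0.40044436]), 'ee_pos': array([541.60526045, -10.28540652, 131.80658225]), 'orientation': array([-3.12898382e+00, -2.76073540e-01,  1.81173202e-04]), 'ft_force': array([-0.07264932,  0.27086229, -0.14812689]), 'moment': array([0.02295308, 0.03261524, 0.0112747 ]), 'width': 87.79887131542817}
[[ 9.84550824e-01  1.75098976e-01 -1.54750198e-04]
 [ 1.75099028e-01 -9.84550728e-01  4.41420356e-04]
 [-7.50671676e-05 -4.61697384e-04 -9.99999891e-01]]
```

```bash
python3 -m jog '{"delta_rot":[[0,0,0],[0,0,0],[0,0,0],[0,0,0],[0,0,0]],"translation":[[0,0,20],[0,0,40],[0,0,60],[0,0,60],[0,0,60]],"hand":[1,1,1,1,1]}'
python3 - <<'E'
from h import *
o=get_obs();print(o["ee_pos"])
crop("side",190,110,330,290,4,"pics/s1.png")
E
```

```text
t: 2.1
ee_pos: [540.2, -13.6, 72.6]
orientation: [-3.129, -0.274, 0.002]
ft_force: [-0.5, 0.7, 0.3]
width: 87.8
[540.16205335 -13.60462736  72.56710254]
```

View pics/s1.png

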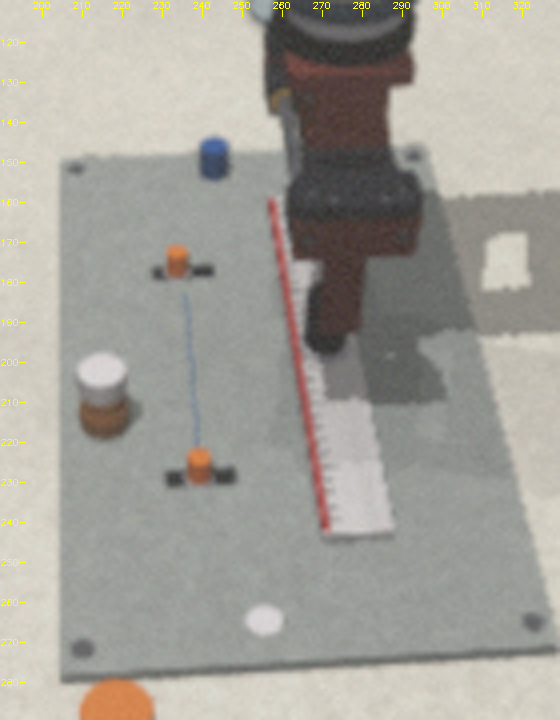

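The nearer finger is over the rail and in line with the knob. The pins are at (176,262)c and (199,466)c in the crop, and the path is clear. I'll descend and close.

```bash
python3 -m jog '{"delta_rot":[[0,0,0],[0,0,0],[0,0,0],[0,0,0],[0,0,0]],"translation":[[0,0,15],[0,0,30],[0,0,44],[0,0,44],[0,0,44]],"hand":[1,1,1,1,1]}'
python3 -m jog '{"delta_rot":[[0,0,0],[0,0,0],[0,0,0],[0,0,0],[0,0,0]],"translation":[[0,0,0],[0,0,0],[0,0,0],[0,0,0],[0,0,0]],"hand":[-0.1,-0.2,-0.3,-0.5,-0.6]}'
python3 -m jog '{"delta_rot":[[0,0,0],[0,0,0],[0,0,0],[0,0,0],[0,0,0]],"translation":[[0,0,0],[0,0,0],[0,0,0],[0,0,0],[0,0,0]],"hand":[-1,-1,-1,-1,-1]}'
```

```text
t: 2.65
ee_pos: [539.9, -13.6, 27.9]
orientation: [-3.129, -0.274, 0.002]
ft_force: [-0.3, 0.7, -0.4]
width: 87.6
t: 3.15
ee_pos: [540.5, -13.6, 28.9]
orientation: [3.13, 0.274, 0.001]
ft_force: [0.2, -0.2, 0.4]
width: 51.2
t: 3.65
ee_pos: [540.3, -13.5, 28.7]
orientation: [-3.13, -0.274, 0.0]
ft_force: [-0.7, 0.9, 1.1]
width: 25.4
```

```bash
python3 -m jog '{"delta_rot":[[0,0,0],[0,0,0],[0,0,0],[0,0,0],[0,0,0]],"translation":[[2,0,0],[6,0,0],[11,0,0],[16,0,0],[21,0,0]],"hand":[-1,-1,-1,-1,-1]}'
python3 -m jog '{"delta_rot":[[0,0,0],[0,0,0],[0,0,0],[0,0,0],[0,0,0]],"translation":[[5,0,0],[10,0,0],[15,0,0],[19,0,0],[22,0,0]],"hand":[-1,-1,-1,-1,-1]}'
python3 -m jog '{"delta_rot":[[0,0,0],[0,0,0],[0,0,0],[0,0,0],[0,0,0]],"translation":[[1,0,0],[2,0,0],[3,0,0],[4,0,0],[5,0,0]],"hand":[-1,-1,-1,-1,-1]}'
python3 - <<'E'
from h import *
crop("side",190,110,330,290,4,"pics/s2.png")
crop("top",155,132,350,272,4,"pics/t2.png")
E
```

```text
t: 4.15
ee_pos: [561.2, -9.9, 28.7]
orientation: [3.13, 0.274, -0.001]
ft_force: [-3.4, -0.5, 4.7]
width: 25.4
t: 4.65
ee_pos: [583.2, -6.0, 28.7]
orientation: [3.13, 0.274, 0.0]
ft_force: [-3.4, -1.0, 4.5]
width: 25.7
t: 5.15
ee_pos: [587.7, -5.2, 28.6]
orientation: [-3.13, -0.274, 0.0]
ft_force: [-3.7, -0.6, 4.1]
width: 25.6
```

View pics/s2.png

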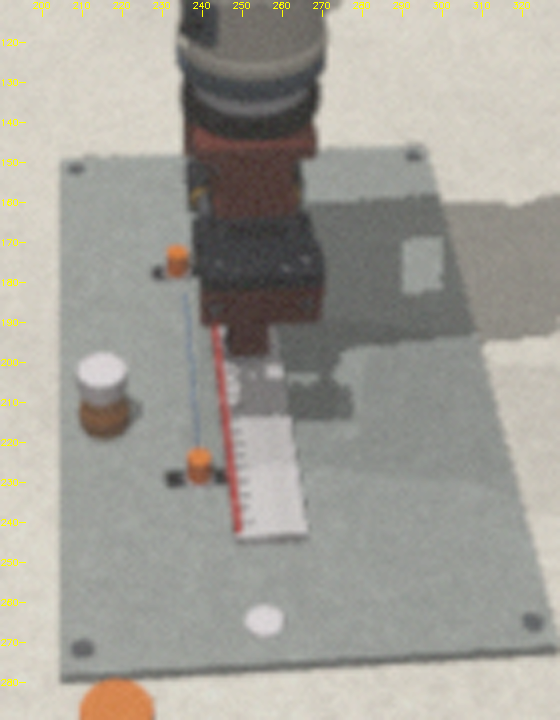

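The edge is now a few mm short of pin a (edge at (236,466)c, pin right side at (213,466)c). Fz shows about 4 N of down-press, so I'll ease up slightly.

```bash
python3 -m jog '{"delta_rot":[[0,0,0],[0,0,0]],"translation":[[0,0,-0.3],[0.5,0,-0.3]],"hand":[-1,-1]}'
python3 -m jog '{"delta_rot":[[0,0,0],[0,0,0]],"translation":[[0.5,0,0],[1,0,0]],"hand":[-1,-1]}'
python3 -m jog '{"delta_rot":[[0,0,0],[0,0,0]],"translation":[[0.5,0,0],[1,0,0]],"hand":[-1,-1]}'
```

```text
t: 5.45
ee_pos: [588.3, -5.1, 28.7]
orientation: [3.13, 0.274, 0.001]
ft_force: [-1.1, -0.1, -1.6]
width: 25.5
t: 5.65
ee_pos: [589.3, -5.0, 28.8]
orientation: [-3.13, -0.274, -0.0]
ft_force: [-0.1, -0.1, -2.9]
width: 25.8
t: 5.85
ee_pos: [590.2, -4.8, 28.9]
orientation: [-3.13, -0.274, -0.0]
ft_force: [0.1, 0.0, -2.4]
width: 25.4
```

View pics/t2.png

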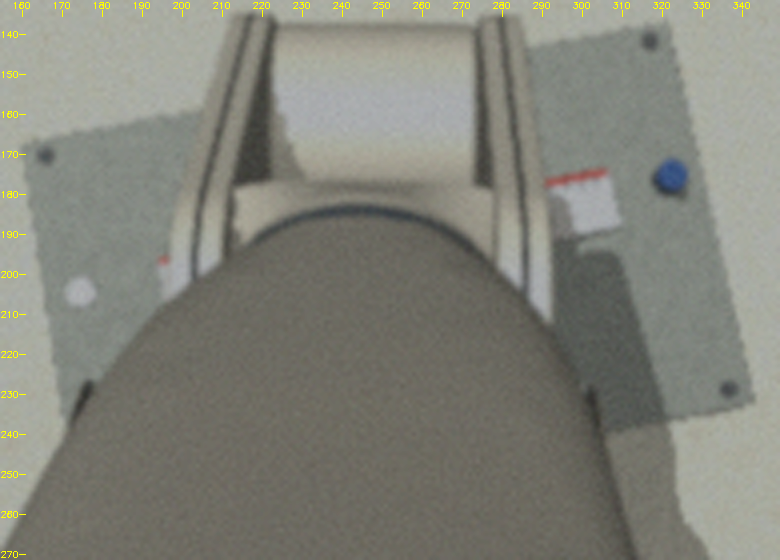

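The end of the straightedge is visible on the right at (612,205)c, 10 to 15 px short of the stop at (672,174)c. Fz went to −2.6 N, so I'll lower 0.12 mm to keep the rail seated and advance.

```bash
python3 -m jog '{"delta_rot":[[0,0,0],[0,0,0]],"translation":[[0.5,0,0.12],[1,0,0.12]],"hand":[-1,-1]}'
python3 -m jog '{"delta_rot":[[0,0,0],[0,0,0]],"translation":[[0.5,0,0],[1,0,0]],"hand":[-1,-1]}'
python3 -m jog '{"delta_rot":[[0,0,0],[0,0,0]],"translation":[[0.5,0,0],[1,0,0]],"hand":[-1,-1]}'
python3 -m jog '{"delta_rot":[[0,0,0],[0,0,0]],"translation":[[0.5,0,0],[1,0,0]],"hand":[-1,-1]}'
```

```text
t: 6.05
ee_pos: [591.2, -4.6, 28.8]
orientation: [-3.13, -0.274, -0.0]
ft_force: [0.5, 0.0, -3.1]
width: 25.4
t: 6.25
ee_pos: [592.1, -4.5, 28.9]
orientation: [-3.13, -0.274, -0.0]
ft_force: [0.1, -0.3, -3.0]
width: 25.6
t: 6.45
ee_pos: [593.1, -4.3, 28.8]
orientation: [3.13, 0.274, -0.0]
ft_force: [-0.0, -0.4, -3.8]
width: 25.6
t: 6.65
ee_pos: [594.1, -4.1, 28.8]
orientation: [-3.13, -0.274, 0.0]
ft_force: [-0.9, -0.2, -2.9]
width: 25.5
```

```bash
python3 -m jog '{"delta_rot":[[0,0,0],[0,0,0]],"translation":[[0,0,0.15],[0,0,0.15]],"hand":[-1,-1]}'
python3 -m jog '{"delta_rot":[[0,0,0],[0,0,0]],"translation":[[0,0,0.1],[0,0,0.1]],"hand":[-1,-1]}'
python3 -m jog '{"delta_rot":[[0,0,0],[0,0,0]],"translation":[[0.3,0,0],[0.6,0,0]],"hand":[-1,-1]}'
```

```text
t: 6.85
ee_pos: [594.2, -4.1, 28.8]
orientation: [-3.13, -0.274, -0.0]
ft_force: [0.1, 0.3, -2.5]
width: 25.5
t: 7.05
ee_pos: [594.1, -4.1, 28.7]
orientation: [3.13, 0.274, 0.0]
ft_force: [0.2, 0.1, -1.3]
width: 25.4
t: 7.25
ee_pos: [594.4, -4.1, 28.7]
orientation: [-3.13, -0.274, 0.001]
ft_force: [-1.7, 0.3, 0.9]
width: 25.3
```

```bash
python3 -m jog '{"delta_rot":[[0,0,0],[0,0,0]],"translation":[[0.3,0,0],[0.6,0,0]],"hand":[-1,-1]}'
python3 -m jog '{"delta_rot":[[0,0,0],[0,0,0]],"translation":[[0.3,0,0],[0.6,0,0]],"hand":[-1,-1]}'
python3 -m jog '{"delta_rot":[[0,0,0],[0,0,0]],"translation":[[0.3,0,0],[0.6,0,0]],"hand":[-1,-1]}'
python3 -m jog '{"delta_rot":[[0,0,0],[0,0,0]],"translation":[[0,0,0],[0,0,0]],"hand":[-1,-1]}'
```

```text
t: 7.45
ee_pos: [595.1, -3.9, 28.7]
orientation: [-3.13, -0.274, 0.0]
ft_force: [-2.2, 0.1, 2.5]
width: 25.8
t: 7.65
ee_pos: [595.8, -3.8, 28.7]
orientation: [-3.13, -0.274, 0.0]
ft_force: [-2.5, -1.4, 2.3]
width: 25.5
t: 7.85
ee_pos: [596.3, -3.7, 28.7]
orientation: [-3.13, -0.274, 0.0]
ft_force: [-3.4, -0.5, 3.4]
width: 26.0
t: 8.05
ee_pos: [596.4, -3.7, 28.7]
orientation: [-3.13, -0.274, 0.0]
ft_force: [-3.4, -0.8, 4.4]
width: 25.4
```

```bash
python3 -m jog '{"delta_rot":[[0,0,0],[0,0,0]],"translation":[[0.3,0,-0.1],[0.5,0,-0.1]],"hand":[-1,-1]}'
python3 -m jog '{"delta_rot":[[0,0,0],[0,0,0]],"translation":[[0.3,0,0],[0.5,0,0]],"hand":[-1,-1]}'
python3 -m jog '{"delta_rot":[[0,0,0],[0,0,0]],"translation":[[0.3,0,0],[0.5,0,0]],"hand":[-1,-1]}'
```

```text
t: 8.25
ee_pos: [596.9, -3.6, 28.7]
orientation: [-3.13, -0.274, 0.0]
ft_force: [-3.2, -0.4, 2.5]
width: 25.4
t: 8.45
ee_pos: [597.4, -3.5, 28.7]
orientation: [-3.13, -0.274, 0.0]
ft_force: [-3.2, 0.7, 2.6]
width: 25.6
t: 8.65
ee_pos: [597.8, -3.4, 28.7]
orientation: [3.13, 0.274, -0.0]
ft_force: [-4.2, -0.4, 3.6]
width: 25.3
```

Run:
```python
from h import *
im=optics.get_image("side")[:,:,::-1]
crop("side",215,155,285,255,6,"pics/s3.png",im)
```

```text
(no output)
```

View pics/s3.png

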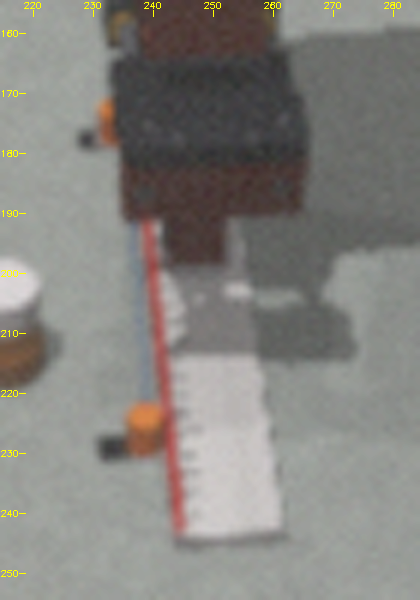

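The straightedge's red edge at (168,440)c is touching or within about 1 mm of pin a (right side at (163,440)c). I'll keep creeping.

```bash
python3 -m jog '{"delta_rot":[[0,0,0],[0,0,0]],"translation":[[0.3,0,-0.06],[0.5,0,-0.06]],"hand":[-1,-1]}'
python3 -m jog '{"delta_rot":[[0,0,0],[0,0,0]],"translation":[[0.3,0,0],[0.5,0,0]],"hand":[-1,-1]}'
python3 -m jog '{"delta_rot":[[0,0,0],[0,0,0]],"translation":[[0.3,0,0],[0.5,0,0]],"hand":[-1,-1]}'
```

```text
t: 8.9
ee_pos: [598.4, -3.3, 28.7]
orientation: [-3.13, -0.274, 0.0]
ft_force: [-3.6, -0.7, 2.1]
width: 25.2
t: 9.1
ee_pos: [598.6, -3.3, 28.7]
orientation: [3.13, 0.274, -0.001]
ft_force: [-4.8, -0.6, 3.2]
width: 25.4
t: 9.3
ee_pos: [599.1, -3.3, 28.7]
orientation: [3.13, 0.274, -0.001]
ft_force: [-5.4, -2.3, 3.6]
width: 25.3
```

```bash
python3 -m jog '{"delta_rot":[[0,0,0],[0,0,0]],"translation":[[0.15,0,-0.06],[0.3,0,-0.06]],"hand":[-1,-1]}'
python3 -m jog '{"delta_rot":[[0,0,0],[0,0,0]],"translation":[[0.15,0,0],[0.3,0,0]],"hand":[-1,-1]}'
python3 -m jog '{"delta_rot":[[0,0,0],[0,0,0]],"translation":[[0,0,0],[0,0,0]],"hand":[-1,-1]}'
```

```text
t: 9.5
ee_pos: [599.2, -3.3, 28.7]
orientation: [3.13, 0.274, -0.002]
ft_force: [-5.7, -2.4, 4.1]
width: 25.8
t: 9.7
ee_pos: [599.2, -3.2, 28.7]
orientation: [3.13, 0.274, -0.003]
ft_force: [-5.5, -2.8, 5.1]
width: 26.0
t: 9.9
ee_pos: [599.2, -3.3, 28.7]
orientation: [3.13, 0.274, -0.003]
ft_force: [-5.4, -2.6, 3.9]
width: 25.0
```

```bash
python3 -m jog '{"delta_rot":[[0,0,0],[0,0,0]],"translation":[[0.15,0,-0.06],[0.3,0,-0.06]],"hand":[-1,-1]}'
python3 -m jog '{"delta_rot":[[0,0,0],[0,0,0]],"translation":[[0.15,0,0],[0.3,0,0]],"hand":[-1,-1]}'
python3 - <<'E'
from h import *
o=get_obs();print(o["ee_pos"],o["orientation"],o["moment"],o["ft_force"],o["t"])
im=optics.get_image("side")[:,:,::-1]
cv2.imwrite("pics/s4.png",im)
crop("side",215,155,285,255,6,"pics/s4c.png",im)
# red edge fit at rows, via redness subpixel
R=im[:,:,2].astype(float)-.5*im[:,:,0]-.5*im[:,:,1]
pts=[]
for v in range(192,244,3):
    row=R[v,225:260];j=225+row.argmax()
    if 222<v<234: continue
    s=np.clip(R[v,j-2:j+3],0,None);pts.append(((s*np.arange(j-2,j+3)).sum()/s.sum(),v))
p=w("side",pts,18)
k=np.polyfit(p[:,1],p[:,0],1);print("red line x=a*y+b",k,"yaw",np.arctan(-k[0]),"resid",np.std(p[:,0]-np.polyval(k,p[:,1])))
E
```

```text
t: 10.1
ee_pos: [599.2, -3.2, 28.7]
orientation: [3.13, 0.274, -0.003]
ft_force: [-7.0, -2.7, 5.0]
width: 25.0
t: 10.3
ee_pos: [599.3, -3.2, 28.7]
orientation: [3.13, 0.274, -0.004]
ft_force: [-7.7, -3.0, 5.0]
width: 25.9
[599.29914263  -3.24096376  28.72408541] [ 3.12951984  0.27435046 -0.0042112 ] [-0.60061156  1.34297741  0.03255798] [-7.67753281 -3.00558915  5.03086572] 10.3
red line x=a*y+b [-1.87001235e-01  6.16232003e+02] yaw 0.18486608096000967 resid 0.4067819536373673
```

Pushing 0.6 mm further gave no motion and the force rose, so the edge is bearing on both pins. The straightedge yaw is 0.185, so the lengthwise direction in tool axes is about (0.01, 1). I'll ease the push and down-press, then slide.

```bash
python3 -m jog '{"delta_rot":[[0,0,0],[0,0,0]],"translation":[[-0.3,0,-0.1],[-0.3,0,-0.18]],"hand":[-1,-1]}'
python3 -m jog '{"delta_rot":[[0,0,0],[0,0,0],[0,0,0]],"translation":[[0,0.7,0],[0.01,1.4,0],[0.02,2,0]],"hand":[-1,-1,-1]}'
python3 -m jog '{"delta_rot":[[0,0,0],[0,0,0],[0,0,0]],"translation":[[0,0.7,0],[0.01,1.4,0],[0.02,2,0]],"hand":[-1,-1,-1]}'
```

```text
t: 10.55
ee_pos: [599.3, -3.2, 28.7]
orientation: [3.13, 0.274, -0.003]
ft_force: [-5.9, -2.4, 1.9]
width: 25.8
t: 10.85
ee_pos: [599.5, -4.1, 28.7]
orientation: [-3.128, -0.273, 0.004]
ft_force: [-5.9, 3.6, 3.8]
width: 25.5
t: 11.15
ee_pos: [599.8, -5.9, 28.7]
orientation: [-3.128, -0.274, 0.004]
ft_force: [-6.1, 4.4, 3.1]
width: 25.8
```

```bash
python3 -m jog '{"delta_rot":[[0,0,0],[0,0,0],[0,0,0]],"translation":[[-0.1,0.7,-0.05],[-0.15,1.5,-0.1],[-0.15,2.5,-0.1]],"hand":[-1,-1,-1]}'
python3 -m jog '{"delta_rot":[[0,0,0],[0,0,0],[0,0,0]],"translation":[[0.01,1,0],[0.02,2,0],[0.03,3,0]],"hand":[-1,-1,-1]}'
python3 -m jog '{"delta_rot":[[0,0,0],[0,0,0],[0,0,0]],"translation":[[0.01,1,0],[0.02,2,0],[0.03,3,0]],"hand":[-1,-1,-1]}'
```

```text
t: 11.45
ee_pos: [600.3, -8.6, 28.7]
orientation: [-3.128, -0.274, 0.003]
ft_force: [-5.2, 3.3, 2.3]
width: 25.5
t: 11.75
ee_pos: [600.8, -11.5, 28.7]
orientation: [-3.128, -0.274, 0.003]
ft_force: [-4.9, 3.3, 2.3]
width: 25.2
t: 12.05
ee_pos: [601.4, -14.5, 28.7]
orientation: [-3.128, -0.274, 0.003]
ft_force: [-5.0, 3.8, 2.1]
width: 25.5
```

```bash
python3 -m jog '{"delta_rot":[[0,0,0],[0,0,0],[0,0,0]],"translation":[[0.01,1,0],[0.02,2,0],[0.03,3,0]],"hand":[-1,-1,-1]}'
python3 -m jog '{"delta_rot":[[0,0,0],[0,0,0],[0,0,0]],"translation":[[0.01,1,0],[0.02,2,0],[0.03,3,0]],"hand":[-1,-1,-1]}'
python3 -m jog '{"delta_rot":[[0,0,0],[0,0,0],[0,0,0]],"translation":[[0.01,0.7,0],[0.02,1.4,0],[0.02,2,0]],"hand":[-1,-1,-1]}'
python3 - <<'E'
from h import *
crop("top",255,150,345,220,8,"pics/t5.png")
E
```

```text
t: 12.35
ee_pos: [602.0, -17.4, 28.7]
orientation: [-3.128, -0.274, 0.003]
ft_force: [-4.9, 3.8, 1.2]
width: 25.9
t: 12.65
ee_pos: [602.6, -20.4, 28.7]
orientation: [-3.128, -0.274, 0.003]
ft_force: [-5.1, 3.6, 1.2]
width: 25.5
t: 12.95
ee_pos: [603.0, -22.3, 28.7]
orientation: [-3.128, -0.274, 0.003]
ft_force: [-5.6, 3.1, 2.1]
width: 25.5
```

View pics/t5.png

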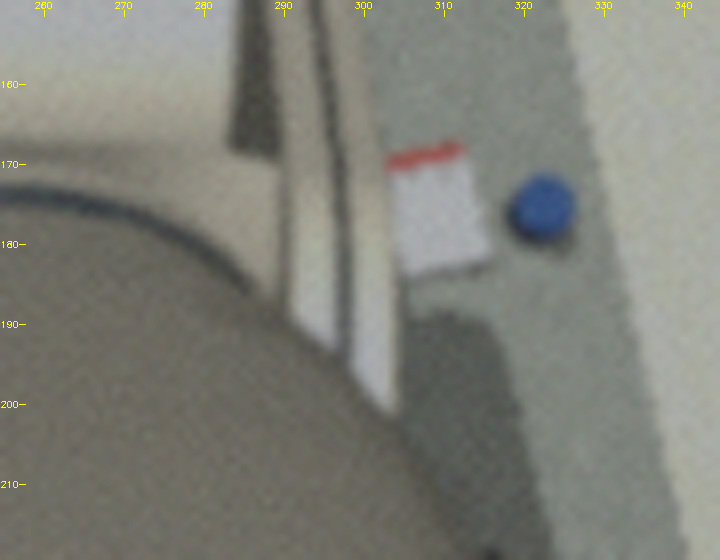

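The gap between the end face at (480,215)c and the stop's near side at (510,210)c is about 3.7 px, or 9 mm, as computed.

```bash
python3 -m jog '{"delta_rot":[[0,0,0],[0,0,0],[0,0,0]],"translation":[[0.01,1,0],[0.02,2,0],[0.03,3,0]],"hand":[-1,-1,-1]}'
python3 -m jog '{"delta_rot":[[0,0,0],[0,0,0],[0,0,0]],"translation":[[0.01,0.7,0],[0.02,1.4,0],[0.02,2,0]],"hand":[-1,-1,-1]}'
python3 -m jog '{"delta_rot":[[0,0,0],[0,0,0]],"translation":[[0,0.4,0],[0.01,0.8,0]],"hand":[-1,-1]}'
python3 -m jog '{"delta_rot":[[0,0,0],[0,0,0]],"translation":[[0,0.3,0],[0.01,0.6,0]],"hand":[-1,-1]}'
```

```text
t: 13.3
ee_pos: [603.5, -25.3, 28.7]
orientation: [-3.128, -0.274, 0.003]
ft_force: [-5.0, 4.2, 2.9]
width: 25.5
t: 13.6
ee_pos: [603.9, -27.3, 28.7]
orientation: [-3.128, -0.274, 0.003]
ft_force: [-4.9, 4.0, 2.1]
width: 25.7
t: 13.8
ee_pos: [604.0, -28.0, 28.7]
orientation: [-3.128, -0.274, 0.003]
ft_force: [-5.1, 4.2, 1.5]
width: 25.4
t: 14.0
ee_pos: [604.1, -28.6, 28.7]
orientation: [-3.128, -0.274, 0.003]
ft_force: [-4.8, 4.1, 0.9]
width: 25.5
```

```bash
python3 -m jog '{"delta_rot":[[0,0,0],[0,0,0]],"translation":[[0,0.3,0],[0.01,0.6,0]],"hand":[-1,-1]}'
python3 -m jog '{"delta_rot":[[0,0,0],[0,0,0]],"translation":[[0,0.2,0],[0,0.4,0]],"hand":[-1,-1]}'
python3 -m jog '{"delta_rot":[[0,0,0],[0,0,0]],"translation":[[0,0.2,0],[0.01,0.4,0]],"hand":[-1,-1]}'
python3 -m jog '{"delta_rot":[[0,0,0],[0,0,0]],"translation":[[0,0.2,0],[0,0.4,0]],"hand":[-1,-1]}'
```

```text
t: 14.2
ee_pos: [604.2, -29.2, 28.7]
orientation: [-3.128, -0.274, 0.003]
ft_force: [-5.0, 2.8, 1.5]
width: 25.3
t: 14.4
ee_pos: [604.3, -29.5, 28.7]
orientation: [-3.128, -0.274, 0.003]
ft_force: [-5.2, 4.6, 1.9]
width: 25.2
t: 14.6
ee_pos: [604.3, -29.6, 28.7]
orientation: [-3.128, -0.273, 0.003]
ft_force: [-6.3, 6.5, 2.6]
width: 25.4
t: 14.8
ee_pos: [604.3, -29.6, 28.7]
orientation: [-3.127, -0.273, 0.003]
ft_force: [-5.9, 8.1, 1.8]
width: 26.1
```

The TCP stopped at y = −29.6 and Fy rose from about 4 to 8 N, so the end is on the stop at about 4 N. I'll hold, ease a little, and release gradually.

```bash
python3 -m jog '{"delta_rot":[[0,0,0],[0,0,0],[0,0,0],[0,0,0],[0,0,0]],"translation":[[0,0,0],[0,0,0],[0,0,0],[0,0,0],[0,0,0]],"hand":[-1,-1,-1,-1,-1]}'
python3 -m jog '{"delta_rot":[[0,0,0],[0,0,0],[0,0,0],[0,0,0],[0,0,0]],"translation":[[0,0,0],[0,0,0],[0,0,0],[0,0,0],[0,0,0]],"hand":[-1,-1,-1,-1,-1]}'
python3 -m jog '{"delta_rot":[[0,0,0],[0,0,0],[0,0,0]],"translation":[[0,-0.1,0],[0,-0.2,0],[0,-0.2,0]],"hand":[-1,-1,-1]}'
```

```text
t: 15.3
ee_pos: [604.3, -29.7, 28.7]
orientation: [-3.128, -0.273, 0.003]
ft_force: [-5.8, 6.6, 2.2]
width: 25.6
t: 15.8
ee_pos: [604.3, -29.6, 28.7]
orientation: [-3.128, -0.273, 0.003]
ft_force: [-5.5, 6.0, 2.1]
width: 25.6
t: 16.1
ee_pos: [604.3, -29.6, 28.7]
orientation: [-3.128, -0.274, 0.003]
ft_force: [-5.2, 6.1, 2.5]
width: 25.4
```

```bash
python3 -m jog '{"delta_rot":[[0,0,0],[0,0,0],[0,0,0],[0,0,0],[0,0,0]],"translation":[[0,0,0],[0,0,0],[0,0,0],[0,0,0],[0,0,0]],"hand":[-0.45,-0.4,-0.37,-0.35,-0.3]}'
python3 -m jog '{"delta_rot":[[0,0,0],[0,0,0],[0,0,0],[0,0,0],[0,0,0]],"translation":[[0,0,0],[0,0,0],[0,0,0],[0,0,0],[0,0,0]],"hand":[-0.2,0,0.3,0.6,1]}'
python3 -m jog '{"delta_rot":[[0,0,0],[0,0,0],[0,0,0],[0,0,0],[0,0,0]],"translation":[[0,0,0],[0,0,0],[0,0,0],[0,0,0],[0,0,0]],"hand":[1,1,1,1,1]}'
```

```text
t: 16.6
ee_pos: [606.2, -31.2, 29.3]
orientation: [3.129, 0.275, 0.002]
ft_force: [-0.4, -0.8, -0.5]
width: 30.4
t: 17.1
ee_pos: [605.4, -31.2, 29.2]
orientation: [3.13, 0.274, 0.0]
ft_force: [0.0, 0.3, -0.3]
width: 63.8
t: 17.6
ee_pos: [605.3, -31.0, 29.2]
orientation: [-3.13, -0.274, 0.0]
ft_force: [-0.0, 0.2, 0.2]
width: 87.6
```

```bash
python3 -m jog '{"delta_rot":[[0,0,0],[0,0,0],[0,0,0],[0,0,0],[0,0,0]],"translation":[[0,0,-10],[0,0,-40],[0,0,-80],[0,0,-120],[0,0,-160]],"hand":[1,1,1,1,1]}'
python3 -m jog '{"delta_rot":[[0,0,0],[0,0,0],[0,0,0],[0,0,0],[0,0,0]],"translation":[[-30,30,-10],[-60,60,-10],[-90,90,-10],[-120,120,-10],[-150,150,-10]],"hand":[1,1,1,1,1]}'
python3 -m jog '{"delta_rot":[[0,0,0],[0,0,0],[0,0,0],[0,0,0],[0,0,0]],"translation":[[-30,35,0],[-60,70,0],[-90,105,0],[-110,140,0],[-110,170,0]],"hand":[1,1,1,1,1]}'
python3 - <<'E'
from h import *
t=optics.get_image("top")[:,:,::-1];cv2.imwrite("pics/tf.png",t)
s=optics.get_image("side")[:,:,::-1];cv2.imwrite("pics/sf.png",s)
crop("top",155,132,350,272,4,"pics/tfc.png",t)
crop("side",195,130,315,250,5,"pics/sfc.png",s)
print(get_obs()["ee_pos"])
E
```

```text
t: 18.1
ee_pos: [605.1, -31.1, 191.5]
orientation: [3.13, 0.274, 0.0]
ft_force: [0.2, 0.1, -0.2]
width: 88.0
t: 18.6
ee_pos: [482.7, -206.0, 200.1]
orientation: [3.129, 0.275, 0.002]
ft_force: [0.4, -0.4, 0.2]
width: 87.7
t: 19.1
ee_pos: [402.6, -393.3, 200.1]
orientation: [3.13, 0.27, -0.0]
ft_force: [0.3, -0.7, -0.0]
width: 87.7
[ 405.08472269 -395.07831748  200.29126458]
```

View pics/tfc.png

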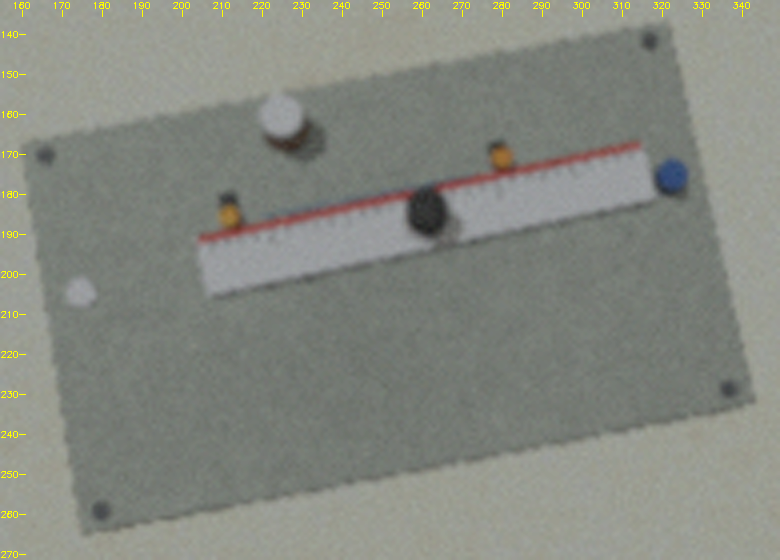

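View pics/sfc.png

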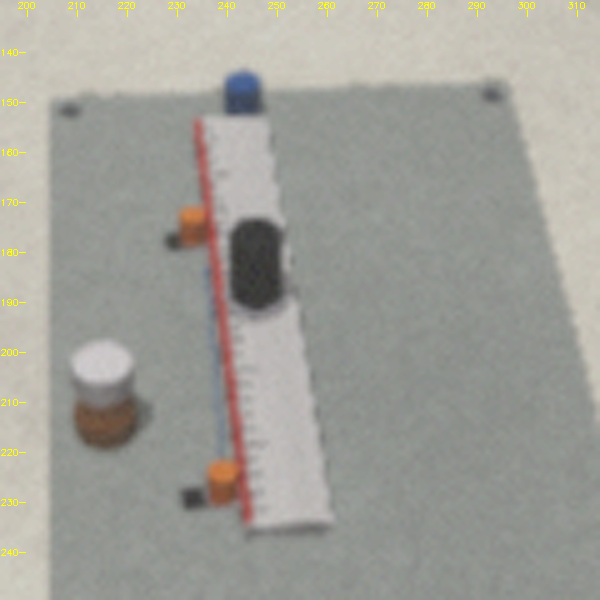

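Both final views show the red edge on both pins (top view (229,227)c and (502,170)c) and the end face on the stop at (658,180)c. The jar hasn't moved. I'll check the numbers for knob rebound.

Run:
```python
from h import *
print("knob",w("top",[(155+427/4-.5,132+211/4-.5)],60)[0])
R=lambda im:im[:,:,2].astype(float)-.5*im[:,:,0]-.5*im[:,:,1]
# same rows as while pressed (s4), side view
for f in("pics/s4.png","pics/sf.png"):
    im=cv2.imread(f);r=R(im);pts=[]
    for v in range(193,222,2):
        j=225+r[v,225:260].argmax();s=np.clip(r[v,j-2:j+3],0,None);pts.append(((s*np.arange(j-2,j+3)).sum()/s.sum(),v))
    p=w("side",pts,18);k=np.polyfit(p[:,1],p[:,0],1);print(f,"edge yaw",np.arctan(-k[0]),"x at y=40",np.polyval(k,40))
```

```text
knob [600.86479738 -30.71621132  60.        ]
pics/s4.png edge yaw 0.1834878703280275 x at y=40 608.7196703360013
pics/sf.png edge yaw 0.19514826967166535 x at y=40 607.4460534354898
```

Run:
```python
from h import *
np.set_printoptions(precision=2,suppress=True,linewidth=150)
def e(f):
    r=cv2.GaussianBlur(cv2.imread(f),(1,3),0).astype(float);r=r[:,:,2]-.5*r[:,:,0]-.5*r[:,:,1];o=[]
    for v in range(193,234,2):
        if 221<v<232:continue
        j=230+r[v,230:260].argmax();s=np.clip(r[v,j-3:j+4]-3,0,None);o.append((s*np.arange(j-3,j+4)).sum()/s.sum())
    return np.array(o)
a,b=e("pics/s4.png"),e("pics/sf.png");print(a);print(b);print(b-a,(b-a).mean())
q=w("side",[(240,205),(241,205)],18);print(q[1]-q[0])
```

```text
[238.93 239.17 239.21 239.4  239.77 239.96 240.1  240.28 240.6  240.92 241.09 241.13 241.39 241.65 241.44 243.17]
[239.08 239.28 239.58 239.97 240.11 240.27 240.64 240.93 241.1  241.24 241.69 241.92 242.08 242.37 241.85 244.08]
[0.14 0.11 0.37 0.57 0.35 0.3  0.55 0.66 0.51 0.32 0.6  0.78 0.69 0.72 0.41 0.91] 0.4990192782591496
[-2.37 -0.25  0.  ]
```

The side view suggests the pin-a end backed off about 1–2 mm from its pressed position, on the order of the sprung skin's travel. I'll measure the distance from each pin's axis to the edge in both views.

Run:
```python
from h import *
from scipy.ndimage import label
t=sum(optics.get_image("top")[:,:,::-1].astype(float) for _ in range(6))/6
s=sum(optics.get_image("side")[:,:,::-1].astype(float) for _ in range(6))/6
np.save("pics/t.npy",t);np.save("pics/s.npy",s)
for n,im,b in(("top",t,(195,140,325,205)),("side",s,(225,150,250,236))):
    x0,y0,x1,y1=b;c=im[y0:y1,x0:x1];yy,xx=np.mgrid[y0:y1,x0:x1]
    B,G,Rr=c[...,0],c[...,1],c[...,2]
    hsv=cv2.cvtColor(np.clip(c,0,255).astype(np.uint8),cv2.COLOR_BGR2HSV).astype(int)
    red=(Rr-np.maximum(G,B));red=np.where((red>12)&((G-B)<10),red,0)
    u=np.c_[xx[red>0],yy[red>0]].astype(float);wt=red[red>0]
    p=w(n,u,18)[:,:2]
    m=np.average(p,axis=0,weights=wt);C=np.cov((p-m).T,aweights=wt);ev,V=np.linalg.eigh(C);nrm=V[:,0]*np.sign(V[0,0]);
    print(n,"line yaw",np.arctan2(nrm[1],nrm[0]),"sd",ev[0]**.5,len(u))
    org=(G-B>18)&(Rr-G>5);L,k=label(org)
    for i in range(1,k+1):
        if (L==i).sum()<6:continue
        q=np.array([[xx[L==i].mean(),yy[L==i].mean()]])
        for z in(28,22,19):
            P=w(n,q,z)[0,:2];print("  pin",q[0],(L==i).sum(),"z",z,P,"dist to red centre",(P-m)@nrm)
```

```text
top line yaw 0.19683455239591316 sd 1.7520890775286524 280
  pin [280. 171.] 21 z 28 [640.32747822 -80.21339714] dist to red centre 8.734387346963288
  pin [280. 171.] 21 z 22 [641.63048442 -80.62313547] dist to red centre 9.932102320419192
  pin [280. 171.] 21 z 19 [642.28198752 -80.82800463] dist to red centre 10.5309598071472
  pin [212.         185.86363636] 22 z 28 [604.9568378   95.38193959] dist to red centre 8.387210837860918
  pin [212.         185.86363636] 22 z 22 [606.01897413  96.1679847 ] dist to red centre 9.58256158041935
  pin [212.         185.86363636] 22 z 19 [606.55004229  96.56100726] dist to red centre 10.180236951698566
side line yaw 0.19473537963448875 sd 2.5935817631794253 239
  pin [233.         172.84615385] 13 z 28 [640.75044836 -76.85058527] dist to red centre 9.537773913287479
  pin [233.         172.84615385] 13 z 22 [641.70833945 -83.98263015] dist to red centre 9.097459759152711
  pin [233.         172.84615385] 13 z 19 [642.187285  -87.5486526] dist to red centre 8.877302682085368
  pin [239.19047619 224.0952381 ] 21 z 28 [605.27644142  99.57418775] dist to red centre 8.873679340177434
  pin [239.19047619 224.0952381 ] 21 z 22 [605.92776419  93.96681544] dist to red centre 8.427626044260077
  pin [239.19047619 224.0952381 ] 21 z 19 [606.25342558  91.16312929] dist to red centre 8.204599396301422
```

The edge is parallel to the pin line, and the axis distances at a and b agree to about 0.5 mm. The absolute numbers don't rule out a small rebound at release, though. There's plenty of time, so I'll regrip centred, press again, measure while pressed and release with the preload eased off.

```bash
python3 -m jog '{"delta_rot":[[0,0,0],[0,0,0],[0,0,0],[0,0,0],[0,0,0]],"translation":[[25,-35,0],[50,-70,0],[75,-105,0],[100,-140,0],[110,-170,0]],"hand":[1,1,1,1,1]}'
python3 -m jog '{"delta_rot":[[0,0,0],[0,0,0],[0,0,0],[0,0,0],[0,0,0]],"translation":[[32,-32,0],[64,-64,0],[96,-96,0],[128,-128,5],[148.3,-151.7,10]],"hand":[1,1,1,1,1]}'
python3 -m jog '{"delta_rot":[[0,0,0],[0,0,0],[0,0,0],[0,0,0],[0,0,0]],"translation":[[0,0,0],[0,0,0],[0,0,30],[0,0,60],[0,0,90]],"hand":[1,1,1,1,1]}'
python3 -m jog '{"delta_rot":[[0,0,0],[0,0,0],[0,0,0],[0,0,0],[0,0,0]],"translation":[[0,0,0],[0,0,0],[0,0,0],[0,0,0],[0,0,0]],"hand":[1,1,1,1,1]}'
```

```text
t: 20.3
ee_pos: [485.2, -202.9, 199.4]
orientation: [3.129, 0.276, 0.002]
ft_force: [0.7, -0.2, 0.0]
width: 87.9
t: 20.8
ee_pos: [605.1, -27.1, 189.3]
orientation: [-3.129, -0.276, -0.002]
ft_force: [0.2, -0.7, 0.9]
width: 88.3
t: 21.3
ee_pos: [602.9, -31.1, 98.9]
orientation: [3.129, 0.272, 0.001]
ft_force: [0.5, 0.3, -0.4]
width: 87.8
t: 21.8
ee_pos: [604.2, -29.8, 100.6]
orientation: [3.129, 0.274, 0.003]
ft_force: [1.2, -0.8, 0.5]
width: 87.6
```

```bash
python3 -m jog '{"delta_rot":[[0,0,0],[0,0,0],[0,0,0],[0,0,0],[0,0,0]],"translation":[[0,0,25],[0,0,50],[0,0,71.3],[0,0,71.3],[0,0,71.3]],"hand":[1,1,1,1,0.6]}'
python3 -m jog '{"delta_rot":[[0,0,0],[0,0,0],[0,0,0],[0,0,0],[0,0,0]],"translation":[[0,0,0],[0,0,0],[0,0,0],[0,0,0],[0,0,0]],"hand":[0.3,0,-0.2,-0.3,-0.35]}'
python3 -m jog '{"delta_rot":[[0,0,0],[0,0,0],[0,0,0],[0,0,0],[0,0,0]],"translation":[[0,0,0],[0,0,0],[0,0,0],[0,0,0],[0,0,0]],"hand":[-0.4,-0.45,-0.6,-1,-1]}'
```

```text
t: 22.3
ee_pos: [603.6, -29.7, 28.4]
orientation: [3.13, 0.274, 0.0]
ft_force: [0.7, 0.1, -0.5]
width: 83.0
t: 22.8
ee_pos: [603.5, -29.7, 28.2]
orientation: [3.13, 0.274, 0.001]
ft_force: [-0.3, -0.3, -1.0]
width: 43.5
t: 23.3
ee_pos: [603.3, -29.6, 27.8]
orientation: [-3.13, -0.274, 0.0]
ft_force: [-1.1, 0.6, 1.4]
width: 25.4
```

```bash
python3 -m jog '{"delta_rot":[[0,0,0],[0,0,0]],"translation":[[0.25,0,0],[0.5,0,0]],"hand":[-1,-1]}'
python3 -m jog '{"delta_rot":[[0,0,0],[0,0,0]],"translation":[[0.25,0,0],[0.5,0,0]],"hand":[-1,-1]}'
python3 -m jog '{"delta_rot":[[0,0,0],[0,0,0]],"translation":[[0.25,0,0],[0.5,0,0]],"hand":[-1,-1]}'
```

```text
t: 23.5
ee_pos: [603.4, -29.6, 27.8]
orientation: [-3.129, -0.274, 0.002]
ft_force: [-3.2, 1.2, 2.9]
width: 25.5
t: 23.7
ee_pos: [603.5, -29.5, 27.8]
orientation: [-3.129, -0.274, 0.003]
ft_force: [-4.7, -0.4, 5.4]
width: 25.6
t: 23.9
ee_pos: [603.8, -29.5, 27.8]
orientation: [-3.129, -0.274, 0.004]
ft_force: [-6.7, -0.5, 7.2]
width: 25.5
```

```bash
python3 -m jog '{"delta_rot":[[0,0,0],[0,0,0]],"translation":[[0,0,-0.15],[0,0,-0.3]],"hand":[-1,-1]}'
python3 -m jog '{"delta_rot":[[0,0,0],[0,0,0]],"translation":[[0.15,0.2,0],[0.3,0.3,0]],"hand":[-1,-1]}'
python3 -m jog '{"delta_rot":[[0,0,0],[0,0,0]],"translation":[[0.15,0.2,0],[0.3,0.3,0]],"hand":[-1,-1]}'
```

```text
t: 24.1
ee_pos: [604.0, -29.4, 27.9]
orientation: [-3.129, -0.274, 0.003]
ft_force: [-4.7, 0.0, 1.2]
width: 25.3
t: 24.3
ee_pos: [604.1, -29.5, 27.9]
orientation: [-3.129, -0.274, 0.004]
ft_force: [-6.9, 1.9, 4.1]
width: 25.7
t: 24.5
ee_pos: [604.2, -29.5, 27.8]
orientation: [-3.129, -0.274, 0.004]
ft_force: [-7.7, 2.6, 5.2]
width: 25.4
```

```bash
python3 -m jog '{"delta_rot":[[0,0,0],[0,0,0]],"translation":[[0,0.2,-0.1],[0,0.4,-0.15]],"hand":[-1,-1]}'
python3 -m jog '{"delta_rot":[[0,0,0],[0,0,0],[0,0,0]],"translation":[[0,0.2,0],[0,0.4,0],[0,0.4,0]],"hand":[-1,-1,-1]}'
cat > cmp.py <<'E'
from h import *
def e(r):
    r=cv2.GaussianBlur(r,(1,3),0);r=r[:,:,2]-.5*r[:,:,0]-.5*r[:,:,1];o=[]
    for v in range(193,234,2):
        if 221<v<232:continue
        j=230+r[v,230:260].argmax();s=np.clip(r[v,j-3:j+4]-3,0,None);o.append((s*np.arange(j-3,j+4)).sum()/s.sum())
    return np.array(o)
def now():return sum(optics.get_image("side")[:,:,::-1].astype(float) for _ in range(4))/4
E
python3 - <<'E'
from cmp import *
np.set_printoptions(precision=2,suppress=True,linewidth=150)
s=now();np.save("pics/press.npy",s);a=e(s);f=e(np.load("pics/s.npy"));g=e(cv2.imread("pics/s4.png").astype(float))
print("released-pressed",f-a,(f-a).mean());print("s4-pressed",(g-a),(g-a).mean())
E
```

```text
t: 24.7
ee_pos: [604.2, -29.5, 27.9]
orientation: [-3.128, -0.274, 0.004]
ft_force: [-5.5, 4.7, 2.6]
width: 25.2
t: 25.0
ee_pos: [604.3, -29.6, 27.9]
orientation: [-3.128, -0.274, 0.004]
ft_force: [-6.4, 6.2, 4.5]
width: 25.8
released-pressed [0.23 0.23 0.44 0.5  0.28 0.26 0.53 0.69 0.46 0.31 0.53 0.68 0.46 0.49 0.24 0.66] 0.43627005479431347
s4-pressed [ 0.11  0.13  0.04 -0.05 -0.06 -0.06  0.04  0.02 -0.06 -0.04 -0.01 -0.11 -0.26 -0.21 -0.2  -0.24] -0.0601110796832085
```

Pressing again moved the edge forward about 1 mm, so there had been a small rebound. It is now hard on both pins and the stop. I'll hold, then unload in stages before opening.

```bash
python3 -m jog '{"delta_rot":[[0,0,0],[0,0,0],[0,0,0],[0,0,0],[0,0,0]],"translation":[[0,0,0],[0,0,0],[0,0,0],[0,0,0],[0,0,0]],"hand":[-1,-1,-1,-1,-1]}'
python3 -m jog '{"delta_rot":[[0,0,0],[0,0,0],[0,0,0]],"translation":[[-0.1,-0.2,0],[-0.3,-0.4,0],[-0.3,-0.4,0]],"hand":[-1,-1,-1]}'
python3 -m jog '{"delta_rot":[[0,0,0],[0,0,0],[0,0,0]],"translation":[[-0.1,-0.2,0],[-0.3,-0.4,0],[-0.3,-0.4,0]],"hand":[-1,-1,-1]}'
```

```text
t: 25.7
ee_pos: [604.3, -29.6, 27.9]
orientation: [-3.128, -0.274, 0.004]
ft_force: [-6.4, 5.8, 2.6]
width: 25.7
t: 26.0
ee_pos: [604.3, -29.6, 27.9]
orientation: [-3.128, -0.274, 0.003]
ft_force: [-6.1, 3.9, 1.2]
width: 25.3
t: 26.3
ee_pos: [604.3, -29.5, 27.9]
orientation: [-3.129, -0.274, 0.002]
ft_force: [-5.9, 3.2, 1.2]
width: 25.1
```

```bash
python3 -m jog '{"delta_rot":[[0,0,0],[0,0,0],[0,0,0]],"translation":[[-0.2,-0.1,0],[-0.4,-0.2,0],[-0.4,-0.2,0]],"hand":[-1,-1,-1]}'
python3 -m jog '{"delta_rot":[[0,0,0],[0,0,0],[0,0,0]],"translation":[[-0.2,-0.1,0],[-0.4,-0.2,0],[-0.4,-0.2,0]],"hand":[-1,-1,-1]}'
python3 - <<'E'
from cmp import *
s=now();a=e(np.load("pics/press.npy"));print("now-pressed px",(e(s)-a).mean())
E
```

```text
t: 26.6
ee_pos: [604.2, -29.5, 27.9]
orientation: [-3.129, -0.274, 0.001]
ft_force: [-4.0, 3.5, -2.4]
width: 25.8
t: 26.9
ee_pos: [604.0, -29.6, 28.1]
orientation: [-3.129, -0.274, 0.0]
ft_force: [-1.8, 4.2, -3.5]
width: 25.2
now-pressed px 0.15475648059522307
```

```bash
python3 -m jog '{"delta_rot":[[0,0,0],[0,0,0],[0,0,0]],"translation":[[0.3,0,0.05],[0.5,0,0.15],[0.5,0,0.15]],"hand":[-1,-1,-1]}'
python3 -m jog '{"delta_rot":[[0,0,0],[0,0,0],[0,0,0]],"translation":[[0,0,0.05],[0,0,0.1],[0,0,0.1]],"hand":[-1,-1,-1]}'
python3 - <<'E'
from cmp import *
s=now();a=e(np.load("pics/press.npy"));print("now-pressed px",(e(s)-a).mean())
E
```

```text
t: 27.4
ee_pos: [604.3, -29.6, 28.1]
orientation: [-3.129, -0.274, 0.001]
ft_force: [-2.0, 4.3, -2.8]
width: 25.3
t: 27.7
ee_pos: [604.3, -29.6, 28.1]
orientation: [-3.129, -0.274, 0.001]
ft_force: [-3.4, 4.6, -2.0]
width: 25.0
now-pressed px -0.024409503934640142
```

Back fully pressed with low preload. A little more down to take Fz to about +1, then open.

```bash
python3 -m jog '{"delta_rot":[[0,0,0],[0,0,0],[0,0,0]],"translation":[[0,0,0.1],[0.05,0,0.2],[0.1,0,0.2]],"hand":[-1,-1,-1]}'
python3 -m jog '{"delta_rot":[[0,0,0],[0,0,0],[0,0,0],[0,0,0],[0,0,0]],"translation":[[0,0,0],[0,0,0],[0,0,0],[0,0,0],[0,0,0]],"hand":[-0.6,-0.45,-0.4,-0.35,-0.3]}'
python3 -m jog '{"delta_rot":[[0,0,0],[0,0,0],[0,0,0],[0,0,0],[0,0,0]],"translation":[[0,0,0],[0,0,0],[0,0,0],[0,0,0],[0,0,0]],"hand":[-0.1,0.2,0.5,0.8,1]}'
python3 - <<'E'
from cmp import *
np.set_printoptions(precision=2,suppress=True,linewidth=150)
s=now();a=e(np.load("pics/press.npy"));d=e(s)-a;print("now-pressed px",d,d.mean())
E
```

```text
t: 28.2
ee_pos: [604.4, -29.6, 28.0]
orientation: [-3.129, -0.274, 0.001]
ft_force: [-4.9, 3.4, -0.7]
width: 25.5
t: 28.7
ee_pos: [606.2, -30.3, 28.6]
orientation: [3.129, 0.274, 0.005]
ft_force: [-0.4, -0.2, 0.2]
width: 30.6
t: 29.2
ee_pos: [604.7, -29.7, 27.9]
orientation: [3.13, 0.274, 0.0]
ft_force: [-0.8, 0.5, 0.2]
width: 67.5
now-pressed px [0.42 0.41 0.72 0.47 0.19 0.22 0.45 0.6  0.43 0.26 0.55 0.67 0.43 0.36 0.26 0.66] 0.4438185964953867
```

The rebound is the same as before, about 1 mm and even along the edge. Both releases gave the same value and it stayed steady after the first. That is the sprung skin relaxing against friction, inside its 2 mm travel. I'll retreat and do a last check.

```bash
python3 -m jog '{"delta_rot":[[0,0,0],[0,0,0],[0,0,0],[0,0,0],[0,0,0]],"translation":[[0,0,0],[0,0,-20],[0,0,-60],[0,0,-105],[0,0,-150]],"hand":[1,1,1,1,1]}'
python3 -m jog '{"delta_rot":[[0,0,0],[0,0,0],[0,0,0],[0,0,0],[0,0,0]],"translation":[[-20,20,-20],[-50,50,-20],[-80,80,-20],[-110,110,-20],[-140,140,-20]],"hand":[1,1,1,1,1]}'
python3 -m jog '{"delta_rot":[[0,0,0],[0,0,0],[0,0,0],[0,0,0],[0,0,0]],"translation":[[-30,35,0],[-60,70,0],[-90,105,0],[-110,140,0],[-110,150,0]],"hand":[1,1,1,1,1]}'
python3 - <<'E'
from cmp import *
s=now();d=e(s)-e(np.load("pics/press.npy"));print("now-pressed px",d.mean(),"vs 1st release",(e(s)-e(np.load("pics/s.npy"))).mean())
a=s[130:250,195:315];b=optics.get_image("top")[150:220,255:345,::-1]
c=np.hstack([cv2.resize(a,(500,500),interpolation=2),np.vstack([cv2.resize(b.astype(float),(300,233),interpolation=2),np.zeros((267,300,3))])])
cv2.imwrite("pics/final.png",np.clip(c*1.6,0,255).astype(np.uint8))
E
```

```text
t: 29.9
ee_pos: [604.2, -29.6, 179.1]
orientation: [-3.129, -0.274, 0.002]
ft_force: [1.4, -0.4, -0.6]
width: 87.7
t: 30.4
ee_pos: [490.1, -192.9, 198.1]
orientation: [3.129, 0.275, 0.001]
ft_force: [0.8, 0.8, -0.5]
width: 88.2
t: 30.9
ee_pos: [407.3, -361.8, 198.1]
orientation: [3.129, 0.268, 0.0]
ft_force: [0.4, -0.7, -0.2]
width: 87.8
now-pressed px 0.3946090632202601 vs 1st release -0.04166099157405334
```

View pics/final.png

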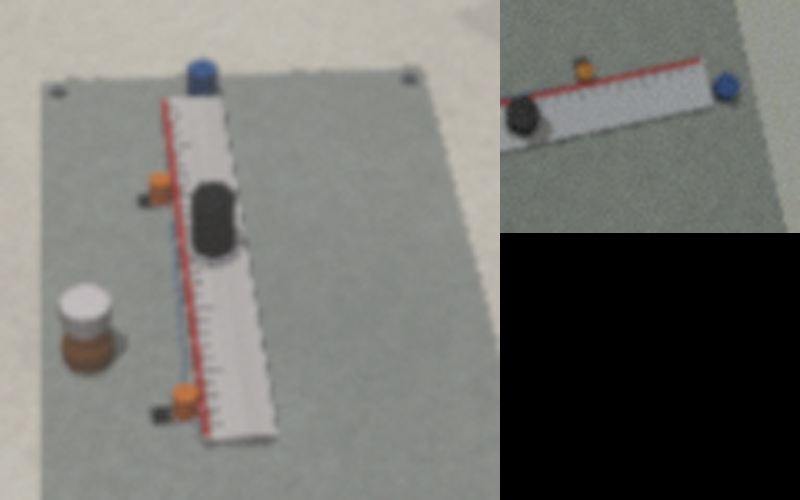

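The red edge meets both pins (at (172,190) and (198,405)), the end face meets the stop at (712,90), and the arm is clear. I'll hand in.

```bash
python3 -c "
from workcell import ctrl;print(ctrl.close_job())"
```

```text
the job is handed in; nothing more can be done
None
```

The straightedge is against both orange pins and the blue end stop, the gripper is clear of it, and the job was handed in at about 31 s of the 67 s allowed.

**What I did:** I gripped the black knob and slid the straightedge to the pins. Both were felt as a hard stop, at about 8 N total at the wrist, drag included. I then slid it 27 mm lengthwise at about 4–5 N sideways until it met the stop, where the force rose by about 4 N. I held it about a second and let go.

**Second press:** After letting go, the side picture showed the edge about 1 mm back from where it had been pressed. I gripped the knob again, pressed on both pins and the stop, eased the force off and released more gently.

**Last checks:**
- **Contact:** The final pictures show the edge on both pins and the end on the stop.
- **Order and obstacles:** The jar looks untouched. The beaker and bottle were not rechecked in the last pictures; the gripper only passed high near the beaker and never near the bottle.
- **Rebound:** The edge again settled about 1 mm back (0.4 pixel), the same as after the first release. I read this as the sprung pin skins relaxing within their 2 mm travel, so still in light contact. The pictures can't prove contact to better than about 0.5 mm.
- **Lifting:** While sliding towards the pins and during the final unloading, the upward pull on the straightedge briefly reached 3–4 N, close to its weight. I lowered the tool each time. No lift was seen, but a lift of a tenth of a millimetre or so can't be ruled out.

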